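Stow the terminal block and work the sticky tray cover shut

TASK

Put the loose green terminal block into the open pocket of the grey parts tray, then slide the blue cover shut over it, home against the far wall at both ends: it is sticky and binds when one end gets ahead, so push its two black pegs in turn and never force it. Then seat it on its seal: press the left peg, then the right peg, steadily towards the far wall with 15 to 20 N for about half a second each, never over 25 N, and let go. Leave the two metal tube fittings and everything else where they lie.

Things in the scene. Friction and masses are not known exactly. Their poses are not given: they have to be found in the camera images.
- tray: Grey parts tray fixed to the bench, 180 (x) by 241 (y) by 42.5 mm tall, aluminium track lips on both sides. Origin: centre of its underside, z up; +x is the way the cover shuts (away from the robot, the tray turned up to 20 degrees either way), +y its left. Inner face of the far wall, the cover's stop: x = +82 mm. Lip tops are at 42.5 mm.
- hood (a point): Centre of the top of the fixed aluminium hood over the tray's near half, 42.5 mm above the bench: it spans x -90 to +10 mm and y -62 to +62 mm of the tray and hides the middle of the cover's near edge.
- pocket (a point): Centre of the pocket's floor, 5 mm above the bench, at x = +47.5, y = 0 mm in the tray. The pocket spans x +13 to +82 and y -94 to +94 mm; with the cover at its start 66 mm or more of it in x is open. The cover's underside passes 27 mm above this floor.
- cover: Blue sliding cover, a loose plate 84 (x) by 212 (y) by 6 mm, 0.35 to 0.6 kg, captive in the 221 mm wide track. Origin: centre of its underside, 32 mm above the bench; axes as the tray's. Starts 66 to 72 mm short of home. When one peg leads by 20 to 25 mm its corners wedge and that end goes no further until the other is pushed up.
- peg_left: Left black push peg, upright on the cover, 12 mm diameter, 26 mm tall (38 to 64 mm above the bench). Origin: centre of its foot, 38 mm above the bench, at x = -18, y = +86 mm in the cover. Home: x = +22 mm in the tray. Once moving a free push takes 1 to 8 N; wedged or home it resists rigidly, so the force climbs steeply. Never over 25 N.
- peg_right: Right black push peg, the same as the left, at x = -18, y = -86 mm in the cover. Home: x = +22 mm in the tray, where the cover's far edge meets a thin rubber seal on the far wall that gives less than 1 mm; met faster than about 20 mm/s the force jumps.
- block_mid (a point): Centre of the green terminal block, 11 mm (its x) by 52 mm (its y) by 18 mm tall, lying loose on the bench; grasp across its 11 mm sides.
- nickel_mid (a point): Centre of a silvery tube fitting, 20 by 47 mm (its y) by 18 mm tall, loose, a bystander.
- brass_mid (a point): Centre of a brass tube fitting, 25 by 56 mm (its y) by 22 mm tall, loose, a bystander.
Not all that is in view belongs to the job. Of the things like the part that bears block_mid, leave any that is yellow; of the rest the smaller one is meant.

How it is judged (in metres and radians):
On the way, in this order (a step that is already met when the one before it is completed fails the run):
1. the terminal block lies in the tray's pocket, let go, with the cover still open (x of block_mid in the frame of tray between 0.013 and 0.082 m and y of block_mid in the frame of tray between -0.094 and 0.094 m and z of block_mid in the frame of tray below 0.024 m and contact force between the fingers and block below 0.1 N and x of cover in the frame of tray below 0 m), for 0.2 s.
2. with both ends home, the left peg is pressed towards the far wall with at least 12 N (x of each of peg_left, peg_right in the frame of tray above 0.0195 m and contact force between the fingers and peg_left above 12 N), for 0.3 s.
3. with both ends home, the right peg is pressed towards the far wall with at least 12 N (x of each of peg_left, peg_right in the frame of tray above 0.0195 m and contact force between the fingers and peg_right above 12 N), for 0.3 s.
At the end, for the whole second after the job is handed in: The terminal block lies in the tray's pocket under the cover, and the cover is home: both pegs within 2.5 mm of their home place along the tray, the cover lying in its track at rest (x of each of peg_left, peg_right in the frame of tray above 0.0195 m and z of cover in the frame of tray between 0.03 and 0.035 m and x of block_mid in the frame of tray between 0.013 and 0.082 m and y of block_mid in the frame of tray between -0.094 and 0.094 m and z of block_mid in the frame of tray below 0.024 m and linear speed of cover below 0.01 m/s); the robot touches nothing.
It fails at once if the cover is pushed with more than 25 N (contact force between the arm and cover above 25 N).
It fails at once if the cover is pushed with more than 25 N (contact force between the fingers and cover above 25 N).
It fails at once if the silvery fitting is moved from its place by more than 20 mm (distance of nickel_mid from where it was at the start of the episode above 0.02 m).
It fails at once if the brass fitting is moved from its place by more than 20 mm (distance of brass_mid from where it was at the start of the episode above 0.02 m).
It also fails if it takes over 72 s, if anything falls off the work surface, if the arm or the gripper's body presses on something with over 40 N, if the wrist force passes 120 N, or if a joint passes its speed limit or range.

ROBOT

A 7-joint arm with a two-finger parallel gripper is mounted at the origin on a cart in front of the work surface, level with it; the furniture and walls round the work are solid. World frame = base frame: x ahead of the robot, y to its left, z up, the work surface at z = 0. Lengths are in mm, angles in rad, forces in N, time in s.
With the tool pointing down it reaches from about 400 to 875 mm from the base axis. Payload 4.4 kg.
Tool frame: the origin (TCP) lies at the very end of the fingers, on their centre line; the grasp point (between the pads) lies 19 mm behind it; z points along the fingers, y is the line along which they close (so a half turn about z gives the same grasp; the last joint's range is limited). The gripper opens to 85 mm and grips with 20 to 120 N. Pads are 22 mm wide; open, the fingers measure 114 mm over their backs; the gripper's body (76 mm by 85 mm) begins 54 mm behind the grasp point. The pads swing forward as they close: fully open they stand 13 mm farther back than shut.
Start: joints at [1.193, 0.628, 0.038, 1.517, -0.027, 0.996, -0.02], TCP at [199.43, -618.664, 231.313] pointing down, gripper open.
Joint ranges: [-3.06, 3.06], [-0.37, 2.12], [-1.25, 1.32], [0.18, 2.47], [-1.1, 4.24], [0.23, 1.98], [-2.94, 2.94]. Speed limits (rad/s): [2.57, 2.57, 3.14, 3.14, 3.14, 3.14, 3.14].

INTERFACE

Orientations are given as [roll, pitch, yaw] about the fixed x, y, z axes, in that order (R = Rz(yaw) Ry(pitch) Rx(roll)).
In Python, from cell import read_state, get_image, camera_info, finish_job gives the robot as it stands.
- The arm moves only by the tool play_rows, never from a script. Its argument "deltas" is one flat list of numbers, 7 for each row, row after row: the shift along the tool's x, y, z in mm, then the turn, a rotation vector about the tool's x, y, z in rad, then the opening, from 0 (shut) to 1 (fully open). In form: [dx, dy, dz, ax, ay, az, grip, dx, dy, dz, ax, ay, az, grip, ...]. A call has 1 to 10 rows; each row is the pose to reach, as a shift and turn from the pose commanded when the call began, along the tool's axes at that moment; what a row does not reach only later rows make up. A row lasts 1/8 s, in which the tool goes at most 62.5 mm and 10.7 degrees, less where a joint would pass 70% of its speed; a pose out of reach is approached as far as the arm can. A call with a gripper value outside its range is refused whole. The fingers move at their own pace and stop on an object; the grip force is fixed at half the most. Time passes only in rows, so rows that repeat a pose let the fingers close. It gives the time, the measured TCP pose, the force, the opening and the grip force at its end, in the units of the state.
- read_state(): the state, without advancing time (a new reading comes with each control period).
- get_image(name): name is "side" or "top" or "wrist"; returns the picture (400x640x3 uint8, red, green, blue); there is no depth.
- camera_info(name): a dict with "fx", "fy", "cx", "cy" (pixels), "T" (4x4, takes a point from camera to world coordinates). Camera axes: x right, y down, z forward; pixel columns grow to the right and rows downward; lengths in mm; the calibration is good to about 2 mm. The wrist camera is an equidistant fisheye: a pixel r from the principal point sees the ray r / f radians off the axis. A picture is of the moment at which its call begins: read the wrist's pose just before it. camera_info takes no time and is no camera call; for the wrist camera it gives the pose at the moment of the call.
- finish_job(): hands the job in; it is judged then, once.
The state is a dict: "clock": time; "qpos": joint angles; "qd": joint speeds; "tau": joint torques, N m; "eef_pos": TCP position; "tool_rot": TCP orientation; "force": force on the tool from outside, world axes, zero at the start; "torque": the same for the moment, N m; "width": finger opening in mm; "gripper_force": force on a finger pad.
Only numpy, scipy, OpenCV 4.12 (cv2) and the standard library are available. Lean on these libraries where they do the work, as an engineer would, in place of code of your own. Each camera call takes 0.05 s, during which the arm holds its last target. There are 200 camera calls.

## Working session

There is one attempt and no reset: what is moved stays moved. The work goes in short steps, Python scripts to look and compute and a tool call to move; the robot and the scene stay as the last step left them, time stands still between calls to the robot, and variables do not carry over. Pictures are saved under pics/ and viewed, at most 10 in all, crops included, and the job is handed in when it is done.

Besides the shell and the picture viewer there is one more tool, called by a JSON object that holds its "fn" and its "kwargs", one argument or row to a line. play_rows: Moves the arm, as the interface text tells. Its arguments: {"type":"object","properties":{"deltas":{"type":"array"}},"required":["deltas"]}

```bash
mkdir -p pics; python3 - <<'E'
from cell import *
import cv2,numpy as np
for n in ["top","side"]:
    im=get_image(n); cv2.imwrite(f"pics/{n}0.png",im[:,:,::-1]); c=camera_info(n); print(n,c["fx"],c["fy"],c["cx"],c["cy"],np.round(c["T"],3).tolist())
s=read_state(); print(s)
E
```

```text
top 367.9125207083867 367.9125207083867 316.28983416313827 203.00243259956977 [[0.022, -0.999, 0.036, 488.513], [-1.0, -0.022, 0.001, 15.771], [-0.0, -0.036, -0.999, 1057.258], [0.0, 0.0, 0.0, 1.0]]
side 499.68322926046073 499.68322926046073 321.1119179211407 205.48246010998 [[-0.3, -0.852, 0.429, 103.666], [-0.954, 0.262, -0.146, 167.156], [0.012, -0.453, -0.891, 971.415], [0.0, 0.0, 0.0, 1.0]]
{'clock': 0.1, 'qpos': array([ 1.19320962,  0.62924694,  0.03843186,  1.51826564, -0.02699556,
        0.99627104, -0.0200097 ]), 'qd': array([ 4.64516393e-04, -1.88914445e-03,  2.35629269e-04, -1.79148806e-03,
       -8.11446300e-04,  3.38412942e-04, -6.89123135e-05]), 'tau': array([ 2.48065240e-03, -5.64537263e+01,  1.23019036e+00, -1.93975443e+01,
        1.12159163e-02,  5.41788497e-03,  8.73820568e-06]), 'eef_pos': array([ 199.26091225, -618.12819479,  230.48588655]), 'tool_rot': array([-3.13991923e+00,  1.23460907e-05,  3.11789925e-01]), 'force': array([ 0.07741795, -0.12370694,  1.04901452]), 'torque': array([ 0.02136778, -0.0181383 ,  0.04423273]), 'gripper_force': 0.0, 'width': 85.39408056659381}
```

View pics/top0.png

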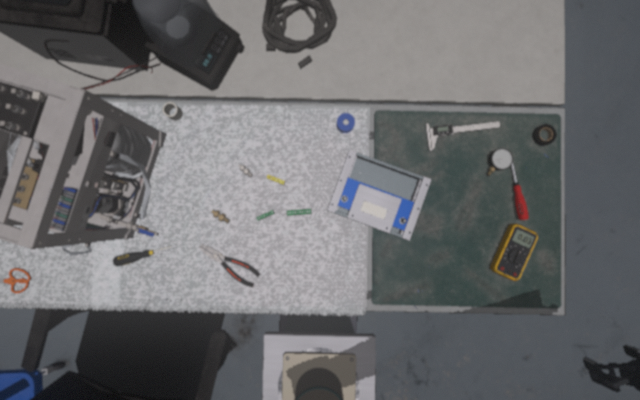

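View pics/side0.png

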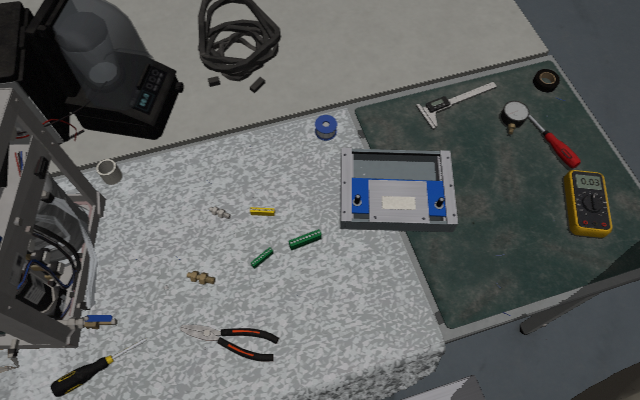

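The side view shows, in pixels: a yellow block at (262,212), a small green block at (262,257) and a larger green one at (305,240). The smaller green one is the one meant. The silvery fitting is at (220,212), the brass one at (201,278), and the tray spans about (341–457, 150–229). I'll enlarge to confirm.

```bash
cat > h.py <<'E'
import numpy as np,cv2
from cell import *
def ray(c,u,v):
    T=np.array(c["T"]); d=T[:3,:3]@[(u-c["cx"])/c["fx"],(v-c["cy"])/c["fy"],1]; return T[:3,3],d
def onz(c,u,v,z):
    o,d=ray(c,u,v); return (o+d*(z-o[2])/d[2])[:2]
def proj(c,P):
    T=np.array(c["T"]); p=(np.atleast_2d(P)-T[:3,3])@T[:3,:3]; return np.c_[p[:,0]/p[:,2]*c["fx"]+c["cx"],p[:,1]/p[:,2]*c["fy"]+c["cy"]]
def blobs(n,im,lo,hi,box,z,amin=20):
    c=camera_info(n); h=cv2.cvtColor(im,cv2.COLOR_RGB2HSV); m=cv2.inRange(h,lo,hi)
    k=np.zeros_like(m);x0,y0,x1,y1=box;k[y0:y1,x0:x1]=m[y0:y1,x0:x1]
    cs,_=cv2.findContours(k,cv2.RETR_EXTERNAL,cv2.CHAIN_APPROX_NONE)
    for q in cs:
        if len(q)<8: continue
        p=q[:,0,:].astype(float); w=np.array([onz(c,u,v,z) for u,v in p],np.float32)
        (cx,cy),(a,b),_=cv2.minAreaRect(w); 
        A=w-w.mean(0); V=np.linalg.svd(A,full_matrices=False)[2][0]
        print(n,"px",p.mean(0).round(1),"xy",round(cx,1),round(cy,1),"size",round(a,1),round(b,1),"long axis deg",round(np.degrees(np.arctan2(V[1],V[0])),1))
E
python3 - <<'E'
from h import *
s=cv2.imread("pics/side0.png")[:,:,::-1];t=cv2.imread("pics/top0.png")[:,:,::-1]
for n,im,box in(("side",s,(180,190,335,300)),("top",t,(200,150,330,240))):
    blobs(n,im,(45,80,30),(90,255,255),box,12)
a=cv2.resize(s[195:295,180:335],None,fx=5,fy=5,interpolation=3);b=cv2.resize(s[140:240,330:465],None,fx=5.9,fy=5.9,interpolation=3)
cv2.imwrite("pics/c1.png",a[:,:,::-1]);cv2.imwrite("pics/c2.png",b[:,:,::-1])
E
```

```text
side px [261.3 257.6] xy 488.4 162.0 size 15.0 52.2 long axis deg -63.1
side px [304.3 239.1] xy 500.9 65.7 size 21.7 70.4 long axis deg 97.4
```

View pics/c1.png

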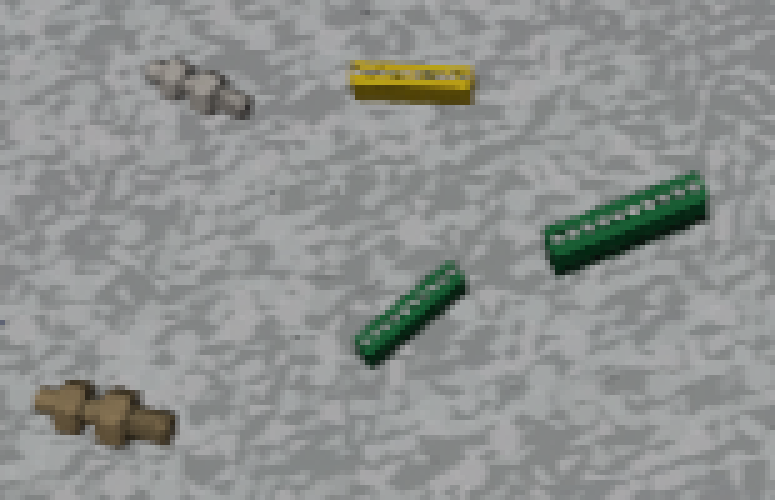

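View pics/c2.png

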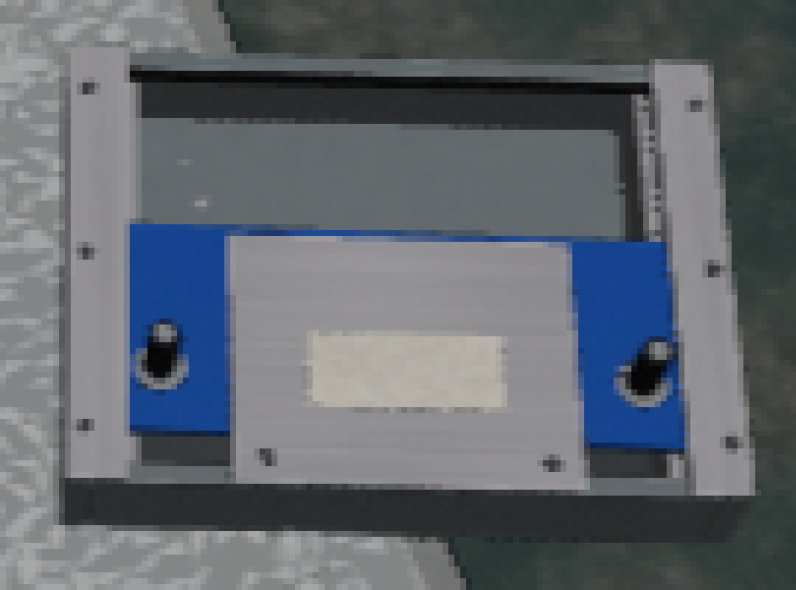

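The crop confirms the target is the small green block at side pixel (261,257), 52 mm long. The other green one is 70 mm. In the tray crop, the lip corners are at (70,45), (66,476), (712,62) and (752,494), and the peg tips at (165,332) and (660,350).

```bash
python3 - <<'E'
from h import *
from scipy.optimize import least_squares
c=camera_info("side")
q=lambda u,v:np.array([(u+.5)/5.9+330-.5,(v+.5)/5.9+140-.5])
px=np.array([q(70,46),q(66,477),q(713,62),q(752,494),q(230,235),q(570,241),q(233,485),q(585,489)])
m=np.array([[90,120.5],[-90,120.5],[90,-120.5],[-90,-120.5],[10,62],[10,-62],[-90,62],[-90,-62]])
def W(p,m,z):
    R=np.array([[np.cos(p[2]),-np.sin(p[2])],[np.sin(p[2]),np.cos(p[2])]]); return np.c_[m@R.T+p[:2],np.full(len(m),z)]
r=least_squares(lambda p:(proj(c,W(p,m,42.5))-px).ravel(),[550,-150,-.3])
p=r.x;print("tray",p.round(2),np.degrees(p[2]).round(2),"res",r.fun.reshape(-1,2).round(1).tolist())
ct=camera_info("top");print("top px",proj(ct,W(p,m,42.5)).round(0).tolist())
for n,u,v,z in (("L",165,332,64),("R",660,350,64),("Lf",160,368,38),("Rf",642,386,38)):
    w=onz(c,*q(u,v),z); d=w-p[:2];C,S=np.cos(p[2]),np.sin(p[2]); print(n,w.round(1),"tray",(C*d[0]+S*d[1]).round(1),(-S*d[0]+C*d[1]).round(1))
print("pocket",W(p,np.array([[47.5,0]]),5))
t=cv2.imread("pics/top0.png")[:,:,::-1]
blobs("top",t,(40,50,20),(95,255,255),(200,150,330,240),12)
E
```

```text
tray [ 5.5247e+02 -1.5611e+02 -3.3000e-01] -18.93 res [[-0.2, -0.3], [-0.2, -0.0], [-0.6, 0.0], [0.8, 0.4], [-0.3, -0.4], [-0.2, 0.2], [-0.0, -0.6], [0.6, 0.5]]
top px [[349.0, 149.0], [327.0, 210.0], [431.0, 179.0], [409.0, 240.0], [359.0, 183.0], [401.0, 199.0], [347.0, 217.0], [389.0, 233.0]]
L [539.8 -59.9] tray -43.2 87.0
R [ 482.4 -222.7] tray -44.7 -85.7
Lf [539.1 -59.8] tray -43.9 86.7
Rf [ 481.7 -221.8] tray -45.6 -85.1
pocket [[ 597.40334469 -171.51733745    5.        ]]
top px [265.3 214.9] xy 489.4 161.1 size 6.9 39.5 long axis deg -66.0
top px [298.  211.7] xy 500.3 66.9 size 10.2 60.3 long axis deg -82.1
```

```bash
cat >> h.py <<'E'
from scipy.spatial.transform import Rotation as Ro
def rows(base,targets):
    """base, targets: (x,y,z,yaw) tool down; prints deltas in base tool frame"""
    b=np.array(base,float);Rb=Ro.from_euler("xyz",[np.pi,0,b[3]])
    for t in targets:
        t=np.array(t,float);d=Rb.inv().apply(t[:3]-b[:3]); a=-(t[3]-b[3]); print([round(x,1) for x in d],"az",round(a,3))
E
python3 - <<'E'
from h import *
b=(199.43,-618.66,231.3,.312)
rows(b,[(500,-250,231.3,1.2)])
rows((500,-250,231.3,1.2),[(480,150,200,2.02),(490,162,150,2.02)])
E
```

```text
[np.float64(399.2), np.float64(-258.6), np.float64(-0.0)] az -0.888
[np.float64(365.6), np.float64(-163.6), np.float64(31.3)] az -0.82
[np.float64(380.4), np.float64(-158.6), np.float64(81.3)] az -0.82
```

{"fn": "play_rows", "kwargs": {
  "deltas": [50,-32,0,0,0,-0.11,1,100,-65,0,0,0,-0.22,1,150,-97,0,0,0,-0.33,1,200,-129,0,0,0,-0.44,1,250,-162,0,0,0,-0.55,1,299,-194,0,0,0,-0.67,1,349,-226,0,0,0,-0.78,1,399,-258,0,0,0,-0.89,1]
}}

```text
clock: 1.1
eef_pos: [500.9, -249.2, 231.2]
tool_rot: [-3.141, 0.0, 1.205]
force: [-0.1, -1.0, 0.0]
width: 85.7
gripper_force: 0.0
```

{"fn": "play_rows", "kwargs": {
  "deltas": [50,-22,0,0,0,-0.11,1,100,-44,0,0,0,-0.22,1,150,-66,0,0,0,-0.33,1,200,-88,0,0,0,-0.44,1,250,-110,10,0,0,-0.55,1,300,-132,20,0,0,-0.66,1,345,-150,30,0,0,-0.77,1,366,-163,31,0,0,-0.82,1,366,-163,31,0,0,-0.82,1,366,-163,31,0,0,-0.82,1]
}}

```text
clock: 2.35
eef_pos: [480.1, 148.0, 200.1]
tool_rot: [-3.141, 0.001, 2.02]
force: [-0.2, -0.2, -0.3]
width: 85.3
gripper_force: 0.0
```

```bash
python3 - <<'E'
from h import *
s=read_state();c=camera_info("wrist");im=get_image("wrist");cv2.imwrite("pics/w1.png",im[:,:,::-1])
print(s["clock"],s["eef_pos"],s["tool_rot"],s["qpos"].round(2));print({k:np.round(c[k],3).tolist() for k in c})
E
```

```text
2.35 [480.14801279 148.02174815 200.1427102 ] [-3.14072212e+00  1.00001619e-03  2.01987334e+00] [-0.03  0.49 -0.46  1.95  0.31  0.77 -0.23]
{'fx': 309.707, 'fy': 309.707, 'cx': 320.51, 'cy': 201.234, 'T': [[0.901, 0.416, 0.123, 448.486], [0.434, -0.864, -0.256, 213.485], [-0.0, 0.284, -0.959, 342.055], [0.0, 0.0, 0.0, 1.0]]}
```

View pics/w1.png

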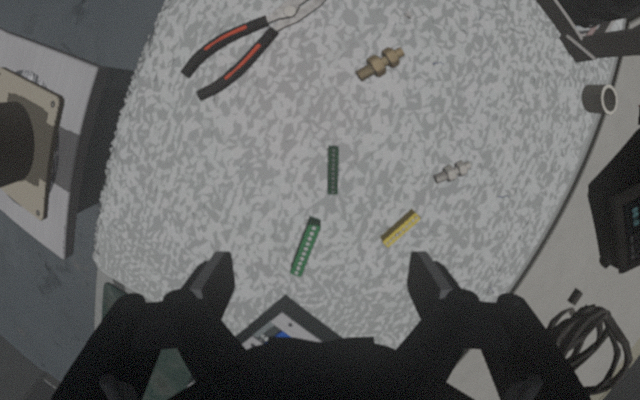

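The wrist view shows the small green block centred at about (333,170), with the larger one at (306,247) and the yellow one at (400,228).

```bash
cat >> h.py <<'E'
def step(b,d,a):
    R=Ro.from_euler("xyz",[np.pi,0,b[3]]);return (*(np.array(b[:3])+R.apply(d)),b[3]-a)
def fray(c,u,v):
    x,y=(u-c["cx"])/c["fx"],(v-c["cy"])/c["fy"];r=np.hypot(x,y);T=np.array(c["T"])
    return T[:3,3],T[:3,:3]@[np.sin(r)*x/r,np.sin(r)*y/r,np.cos(r)]
def fonz(c,u,v,z):
    o,d=fray(c,u,v); return (o+d*(z-o[2])/d[2])[:2]
E
python3 - <<'E'
from h import *
b=step((199.43,-618.66,231.31,.312),(399,-258,0),-.89);b=step(b,(366,-163,31),-.82);print("cmd",b)
c=camera_info("wrist");im=cv2.imread("pics/w1.png");h=cv2.cvtColor(im,cv2.COLOR_BGR2HSV);m=cv2.inRange(h,(40,60,15),(95,255,255))
m[:140]=0;m[200:]=0;m[:,:315]=0;m[:,350:]=0
v,u=np.nonzero(m);print(len(u),u.min(),u.max(),v.min(),v.max())
w=np.array([fonz(c,x,y,12) for x,y in zip(u,v)],np.float32)
print(cv2.minAreaRect(w),w.mean(0)); V=np.linalg.svd(w-w.mean(0),full_matrices=False)[2][0];print(np.degrees(np.arctan2(V[1],V[0]))%180)
mid=w.mean(0);yaw=np.arctan2(V[1],V[0])%np.pi
rows(b,[(*mid,60,yaw),(*mid,3,yaw)])
E
```

```text
cmd (np.float64(479.87074822556815), np.float64(149.51349388415656), np.float64(200.30999999999995), 2.022)
14 329 337 152 192
((488.7601013183594, 160.37091064453125), (7.275681972503662, 44.42734146118164), 23.524425506591797) [490.71313 155.98915]
109.68792
[np.float64(1.1), np.float64(12.6), np.float64(140.3)] az 0.108
[np.float64(1.1), np.float64(12.6), np.float64(197.3)] az 0.108
```

```bash
python3 - <<'E'
from h import *
b=(479.9,149.5,200.3,2.022)
c=camera_info("wrist");im=cv2.imread("pics/w1.png").astype(int)
m=((im.max(2)<100)|(im[:,:,1]-im[:,:,2]>12)).astype(np.uint8)
m[:135]=0;m[205:]=0;m[:,:318]=0;m[:,348:]=0
n,l,st,ce=cv2.connectedComponentsWithStats(m);k=1+st[1:,4].argmax();print(st[k]);v,u=np.nonzero(l==k)
for z in (9,18):
    w=np.array([fonz(c,x,y,z) for x,y in zip(u,v)],np.float32)
    print(z,cv2.minAreaRect(w),w.mean(0)); V=np.linalg.svd(w-w.mean(0),full_matrices=False)[2][0];print(np.degrees(np.arctan2(V[1],V[0]))%180)
w=np.array([fonz(c,x,y,12) for x,y in zip(u,v)],np.float32)
mid=cv2.minAreaRect(w)[0];yaw=np.arctan2(V[1],V[0])%np.pi;print(mid,yaw)
rows(b,[(*mid,60,yaw),(*mid,3,yaw)])
E
```

```text
[327 146  12  48 466]
9 ((487.61785888671875, 161.99386596679688), (11.182561874389648, 52.6685791015625), 24.476337432861328) [487.48642 162.61838]
115.26335
18 ((486.5653381347656, 163.37693786621094), (10.88044548034668, 51.24565887451172), 24.476341247558594) [486.4375  163.98444]
115.26335
(487.2669677734375, 162.4548797607422) 2.011725
[np.float64(8.4), np.float64(12.3), np.float64(140.3)] az 0.01
[np.float64(8.4), np.float64(12.3), np.float64(197.3)] az 0.01
```

{"fn": "play_rows", "kwargs": {
  "deltas": [5,8,50,0,0,0.01,1,8,12,105,0,0,0.01,1,8,12,155,0,0,0.01,1,8,12,185,0,0,0.01,1,8,12,196,0,0,0.01,0.8,8,12,196,0,0,0.01,0,8,12,196,0,0,0.01,0,8,12,196,0,0,0.01,0,8,12,196,0,0,0.01,0]
}}

```text
clock: 3.52
eef_pos: [488.3, 162.0, 5.7]
tool_rot: [3.139, 0.0, 2.011]
force: [-0.8, -0.2, 5.7]
width: 9.3
gripper_force: 59.5
```

{"fn": "play_rows", "kwargs": {
  "deltas": [0,0,0,0,0,0,0,0,0,0,0,0,0,0,0,0,0,0,0,0,0]
}}

```text
clock: 3.9
eef_pos: [488.2, 162.0, 5.7]
tool_rot: [3.139, 0.001, 2.012]
force: [-0.1, -0.5, 5.7]
width: 9.2
gripper_force: 59.5
```

```bash
python3 - <<'E'
from h import *
b=step((479.87,149.51,200.31,2.022),(8,12,196),.01);print(b)
rows(b,[(599.8,-172.3,120,1.241),(599.8,-172.3,70,1.241)])
E
```

```text
(np.float64(487.1806822234522), np.float64(161.94197190423546), np.float64(4.310000000000002), 2.012)
[np.float64(-350.3), np.float64(-40.9), np.float64(-115.7)] az 0.771
[np.float64(-350.3), np.float64(-40.9), np.float64(-65.7)] az 0.771
```

{"fn": "play_rows", "kwargs": {
  "deltas": [0,0,-50,0,0,0,0,0,0,-100,0,0,0,0,-50,-6,-116,0,0,0.11,0,-105,-12,-116,0,0,0.22,0,-160,-18,-116,0,0,0.34,0,-215,-25,-116,0,0,0.46,0,-270,-31,-116,0,0,0.58,0,-320,-37,-116,0,0,0.7,0,-350,-41,-116,0,0,0.77,0,-350,-41,-116,0,0,0.77,0]
}}

```text
clock: 5.15
eef_pos: [599.7, -176.0, 120.7]
tool_rot: [3.14, 0.002, 1.237]
force: [-0.8, 0.4, -0.5]
width: 9.4
gripper_force: 58.8
```

```bash
python3 - <<'E'
from h import *
b=step((487.18,161.94,4.31,2.012),(-350,-41,-116),.77);print(b)
s=read_state();print(s["eef_pos"],s["width"],s["gripper_force"])
im=get_image("wrist");cs=get_image("side")
a=cv2.resize(cs[110:250,300:480],None,fx=3.4,fy=3.4,interpolation=3)
cv2.imwrite("pics/w2.png",np.hstack([cv2.resize(im,(0,0),fx=.0+.9,fy=.9)[:, 176:400+0],cv2.resize(a,(566,360))])[:,:,::-1])
rows(b,[(599.8,-172.3,12,1.241)])
E
```

```text
(np.float64(599.5660925969032), np.float64(-172.0515660474083), np.float64(120.31), 1.242)
[ 599.73159174 -176.0367295   120.71941458] 9.379232416414096 58.79035234451294
[np.float64(-0.2), np.float64(0.3), np.float64(108.3)] az 0.001
```

View pics/w2.png

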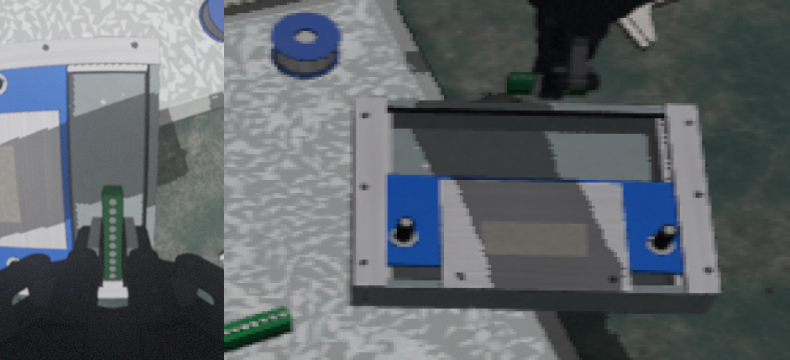

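The wrist view shows the block gripped at about (112,235), parallel to the open pocket. The side view shows the tray undisturbed.

{"fn": "play_rows", "kwargs": {
  "deltas": [0,0,50,0,0,0,0,0,0,80,0,0,0,0,0,0,100,0,0,0,0,0,0,108,0,0,0,0,0,0,108,0,0,0,0,0,0,108,0,0,0,0,0,0,108,0,0,0,0.3,0,0,108,0,0,0,0.3,0,0,108,0,0,0,0.3]
}}

```text
clock: 6.38
eef_pos: [599.8, -172.2, 12.6]
tool_rot: [3.141, -0.0, 1.242]
force: [-0.4, -0.2, -0.5]
width: 25.5
gripper_force: 0.0
```

{"fn": "play_rows", "kwargs": {
  "deltas": [0,0,0,0,0,0,0.3,0,0,-30,0,0,0,0.3,0,0,-80,0,0,0,0.3,0,0,-108,0,0,0,0,0,0,-108,0,0,0,0]
}}

```text
clock: 7.0
eef_pos: [601.5, -172.5, 122.9]
tool_rot: [3.136, -0.0, 1.242]
force: [-0.9, 0.4, -1.0]
width: 0.1
gripper_force: 0.0
```

```bash
python3 - <<'E'
from h import *
cs=get_image("side");s=read_state();print(s["eef_pos"],s["qpos"].round(2))
a=cv2.resize(cs[110:250,300:480],None,fx=4.2,fy=4.2,interpolation=3);cv2.imwrite("pics/s3.png",a[:,:,::-1])
E
```

```text
[ 600.12511814 -172.33997936  121.17378475] [ 0.39  0.73 -0.25  1.69  0.24  0.75 -0.31]
```

View pics/s3.png

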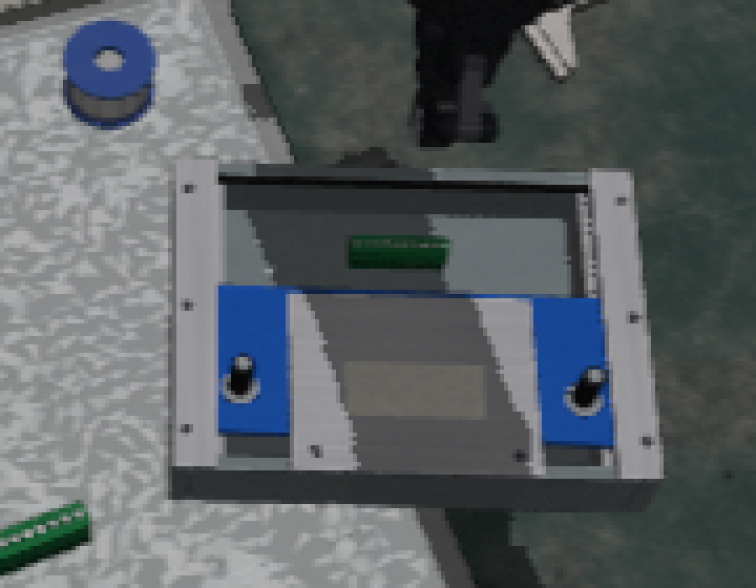

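The block lies in the pocket at about (398,252), clear of the cover edge, and nothing else has moved. Next I turn the shut fingers to the tray's axes and go behind the left peg.

```bash
cat >> h.py <<'E'
TR=(552.47,-156.11,-.33)
def tw(x,y):
    C,S=np.cos(TR[2]),np.sin(TR[2]);return TR[0]+C*x-S*y,TR[1]+S*x+C*y
def st():
    s=read_state();C,S=np.cos(TR[2]),np.sin(TR[2]);d=s["eef_pos"][:2]-TR[:2];f=s["force"]
    print("t",round(s["clock"],2),"tray xyz",(C*d[0]+S*d[1]).round(2),(-S*d[0]+C*d[1]).round(2),s["eef_pos"][2].round(2),"yaw",s["tool_rot"][2].round(3),"F tray",(C*f[0]+S*f[1]).round(1),(-S*f[0]+C*f[1]).round(1),f[2].round(1))
E
python3 - <<'E'
from h import *
b=step((599.57,-172.05,120.31,1.242),(0,0,0),0)
print(tw(-75,86));rows(b,[(*tw(-75,86),100,-.33)])
E
```

```text
(np.float64(509.3845246773297), np.float64(-50.447131326943605))
[np.float64(86.0), np.float64(-124.6), np.float64(20.3)] az 1.572
```

{"fn": "play_rows", "kwargs": {
  "deltas": [9,-14,0,0,0,0.17,0,19,-28,0,0,0,0.34,0,28,-42,0,0,0,0.51,0,38,-56,0,0,0,0.68,0,48,-70,0,0,0,0.85,0,58,-84,0,0,0,1.02,0,67,-98,0,0,0,1.19,0,77,-112,10,0,0,1.36,0,86,-124.6,20,0,0,1.53,0,86,-124.6,20,0,0,1.572,0]
}}

```text
clock: 8.3
eef_pos: [507.4, -49.4, 98.6]
tool_rot: [3.14, 0.005, -0.329]
force: [0.3, 0.0, -0.3]
width: 0.0
gripper_force: 0.0
```

{"fn": "play_rows", "kwargs": {
  "deltas": [0,0,20,0,0,0,0,0,0,40,0,0,0,0,0,0,52,0,0,0,0,0,0,52,0,0,0,0,0,0,52,0,0,0,0]
}}

```text
clock: 8.93
eef_pos: [510.0, -50.8, 48.7]
tool_rot: [-3.142, -0.001, -0.33]
force: [-0.1, 0.3, -0.1]
width: -0.0
gripper_force: 0.0
```

```bash
python3 - <<'E'
from h import *
st()
cs=get_image("side")
a=cv2.resize(cs[110:250,300:480],None,fx=4.2,fy=4.2,interpolation=3);cv2.imwrite("pics/s4.png",a[:,:,::-1])
E
```

```text
t 8.93 tray xyz -74.31 85.82 48.72 yaw -0.33 F tray -0.2 0.2 -0.1
```

View pics/s4.png

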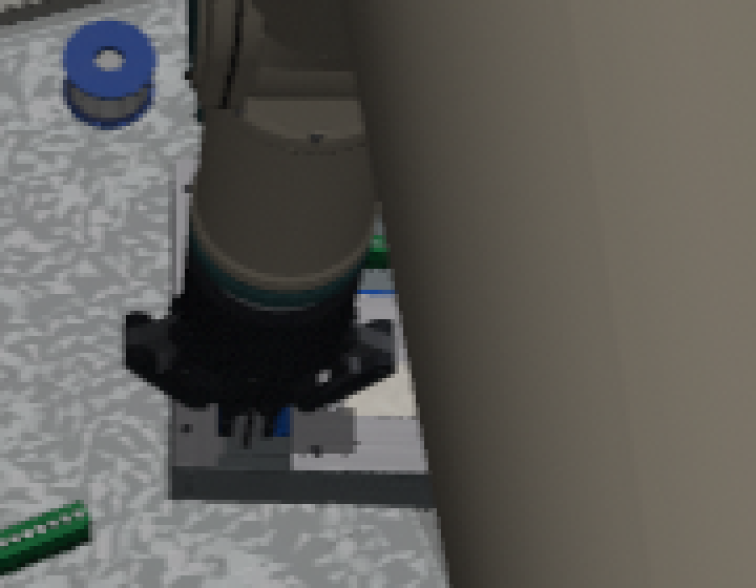

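The fingertips stand behind the left peg. I'll advance slowly until they touch.

{"fn": "play_rows", "kwargs": {
  "deltas": [3,0,0,0,0,0,0,6,0,0,0,0,0,0,8,0,0,0,0,0,0,9.5,0,0,0,0,0,0,11,0,0,0,0,0,0,12,0,0,0,0,0,0,13,0,0,0,0,0,0,14,0,0,0,0,0,0,15,0,0,0,0,0,0,16,0,0,0,0,0,0]
}}

```text
clock: 10.22
eef_pos: [522.8, -54.9, 48.2]
tool_rot: [3.142, 0.004, -0.33]
force: [-4.4, 2.1, 3.1]
width: -0.1
gripper_force: 2.4
```

```bash
python3 -c "
from h import *
st()"
```

```text
t 10.22 tray xyz -60.89 86.09 48.16 yaw -0.33 F tray -4.8 0.6 3.1
```

{"fn": "play_rows", "kwargs": {
  "deltas": [1,0,0,0,0,0,0,2,0,0,0,0,0,0,3.5,0,0,0,0,0,0,5,0,0,0,0,0,0,6.5,0,0,0,0,0,0,8,0,0,0,0,0,0,9.5,0,0,0,0,0,0,11,0,0,0,0,0,0,12.5,0,0,0,0,0,0,14,0,0,0,0,0,0]
}}

```text
clock: 11.48
eef_pos: [538.0, -60.3, 48.3]
tool_rot: [3.142, 0.0, -0.33]
force: [-1.1, 0.5, -0.2]
width: 0.2
gripper_force: 0.7
```

```bash
python3 -c "
from h import *
st()"
```

```text
t 11.47 tray xyz -44.78 85.97 48.33 yaw -0.33 F tray -1.2 0.1 -0.2
```

{"fn": "play_rows", "kwargs": {
  "deltas": [-15,0,0,0,0,0,0,-26,10,-4,0,0,0,0,-26,65,-4,0,0,0,0,-26,120,-4,0,0,0,0,-26,165,-4,0,0,0,0,-26,172,-2,0,0,0,0,-25,172,0,0,0,0,0,-23,172,0,0,0,0,0,-21,172,0,0,0,0,0,-20,172,0,0,0,0,0]
}}

```text
clock: 12.72
eef_pos: [463.9, -215.6, 48.3]
tool_rot: [-3.141, -0.0, -0.328]
force: [0.2, -0.1, 0.4]
width: -0.3
gripper_force: 0.0
```

{"fn": "play_rows", "kwargs": {
  "deltas": [1,0,0,0,0,0,0,2,0,0,0,0,0,0,3,0,0,0,0,0,0,4,0,0,0,0,0,0,5,0,0,0,0,0,0,6,0,0,0,0,0,0,7,0,0,0,0,0,0,8,0,0,0,0,0,0]
}}

```text
clock: 13.72
eef_pos: [469.7, -218.9, 48.2]
tool_rot: [3.142, 0.002, -0.33]
force: [-3.9, -0.1, 1.6]
width: 0.1
gripper_force: 1.6
```

```bash
python3 -c "
from h import *
st()"
```

```text
t 13.72 tray xyz -57.92 -86.21 48.18 yaw -0.33 F tray -3.7 -1.4 1.6
```

{"fn": "play_rows", "kwargs": {
  "deltas": [1,0,0,0,0,0,0,3,0,0,0,0,0,0,5.5,0,0,0,0,0,0,8,0,0,0,0,0,0,11,0,0,0,0,0,0,14,0,0,0,0,0,0,17,0,0,0,0,0,0,20,0,0,0,0,0,0,23,0,0,0,0,0,0,25,0,0,0,0,0,0]
}}

```text
clock: 14.98
eef_pos: [494.6, -227.2, 48.3]
tool_rot: [3.142, -0.0, -0.33]
force: [-2.5, 0.3, 0.1]
width: 0.2
gripper_force: 0.8
```

```bash
python3 -c "
from h import *
st()"
```

```text
t 14.97 tray xyz -31.67 -86.04 48.34 yaw -0.33 F tray -2.5 -0.5 0.1
```

{"fn": "play_rows", "kwargs": {
  "deltas": [-12,0,0,0,0,0,0,-23,-10,-4,0,0,0,0,-23,-65,-4,0,0,0,0,-23,-120,-4,0,0,0,0,-23,-165,-4,0,0,0,0,-23,-172,-2,0,0,0,0,-22,-172,0,0,0,0,0,-20,-172,0,0,0,0,0,-18,-172,0,0,0,0,0,-16.5,-172,0,0,0,0,0]
}}

```text
clock: 16.23
eef_pos: [534.6, -60.2, 48.4]
tool_rot: [3.141, -0.0, -0.332]
force: [-0.2, -0.1, 0.4]
width: 0.0
gripper_force: 0.0
```

{"fn": "play_rows", "kwargs": {
  "deltas": [1.5,0,0,0,0,0,0,3,0,0,0,0,0,0,4.5,0,0,0,0,0,0,6,0,0,0,0,0,0,7.5,0,0,0,0,0,0,9,0,0,0,0,0,0,11,0,0,0,0,0,0,13,0,0,0,0,0,0]
}}

```text
clock: 17.23
eef_pos: [544.8, -62.4, 48.1]
tool_rot: [-3.142, 0.004, -0.33]
force: [-4.8, 1.6, 3.2]
width: 0.2
gripper_force: 2.2
```

```bash
python3 -c "
from h import *
st()"
```

```text
t 17.23 tray xyz -37.59 86.22 48.12 yaw -0.33 F tray -5.0 -0.0 3.2
```

{"fn": "play_rows", "kwargs": {
  "deltas": [1,0,0,0,0,0,0,3,0,0,0,0,0,0,5,0,0,0,0,0,0,7.5,0,0,0,0,0,0,10,0,0,0,0,0,0,12.5,0,0,0,0,0,0,15,0,0,0,0,0,0,17,0,0,0,0,0,0,19,0,0,0,0,0,0]
}}

```text
clock: 18.35
eef_pos: [564.9, -69.5, 48.3]
tool_rot: [3.142, 0.0, -0.33]
force: [-0.9, 0.8, -0.3]
width: -0.2
gripper_force: 0.7
```

```bash
python3 -c "
from h import *
st()"
```

```text
t 18.35 tray xyz -16.31 85.97 48.32 yaw -0.33 F tray -1.1 0.5 -0.3
```

{"fn": "play_rows", "kwargs": {
  "deltas": [-14,0,0,0,0,0,0,-25,10,-4,0,0,0,0,-25,65,-4,0,0,0,0,-25,120,-4,0,0,0,0,-25,165,-4,0,0,0,0,-25,172,-2,0,0,0,0,-23,172,0,0,0,0,0,-21,172,0,0,0,0,0,-19,172,0,0,0,0,0,-17.5,172,0,0,0,0,0]
}}

```text
clock: 19.6
eef_pos: [493.2, -225.6, 48.3]
tool_rot: [-3.141, -0.0, -0.329]
force: [-0.7, 0.5, 0.2]
width: 0.1
gripper_force: 0.0
```

{"fn": "play_rows", "kwargs": {
  "deltas": [1.5,0,0,0,0,0,0,3,0,0,0,0,0,0,4.5,0,0,0,0,0,0,6,0,0,0,0,0,0,7.5,0,0,0,0,0,0,9,0,0,0,0,0,0,11,0,0,0,0,0,0,13,0,0,0,0,0,0]
}}

```text
clock: 20.6
eef_pos: [504.2, -230.8, 48.2]
tool_rot: [3.141, 0.001, -0.331]
force: [-2.9, 0.4, 1.4]
width: -0.0
gripper_force: 1.3
```

```bash
python3 -c "
from h import *
st()"
```

```text
t 20.6 tray xyz -21.5 -86.29 48.21 yaw -0.331 F tray -2.9 -0.5 1.4
```

{"fn": "play_rows", "kwargs": {
  "deltas": [1,0,0,0,0,0,0,3,0,0,0,0,0,0,5,0,0,0,0,0,0,7.5,0,0,0,0,0,0,10,0,0,0,0,0,0,12,0,0,0,0,0,0,14,0,0,0,0,0,0,16,0,0,0,0,0,0,17.5,0,0,0,0,0,0]
}}

```text
clock: 21.72
eef_pos: [521.4, -236.7, 48.3]
tool_rot: [3.141, 0.0, -0.33]
force: [-1.6, -0.9, -0.5]
width: -0.4
gripper_force: 0.9
```

```bash
python3 -c "
from h import *
st()"
```

```text
t 21.73 tray xyz -3.33 -86.3 48.3 yaw -0.33 F tray -1.2 -1.4 -0.5
```

{"fn": "play_rows", "kwargs": {
  "deltas": [-12,0,0,0,0,0,0,-24,-10,-4,0,0,0,0,-24,-65,-4,0,0,0,0,-24,-120,-4,0,0,0,0,-24,-165,-4,0,0,0,0,-24,-172,-2,0,0,0,0,-22,-172,0,0,0,0,0,-20,-172,0,0,0,0,0,-18,-172,0,0,0,0,0,-16.5,-172,0,0,0,0,0]
}}

```text
clock: 22.98
eef_pos: [561.6, -69.5, 48.4]
tool_rot: [3.141, -0.0, -0.332]
force: [-0.2, -0.5, -0.1]
width: 0.1
gripper_force: 0.0
```

{"fn": "play_rows", "kwargs": {
  "deltas": [1.5,0,0,0,0,0,0,3,0,0,0,0,0,0,4.5,0,0,0,0,0,0,6,0,0,0,0,0,0,7.5,0,0,0,0,0,0,9,0,0,0,0,0,0,10.5,0,0,0,0,0,0,12,0,0,0,0,0,0]
}}

```text
clock: 23.98
eef_pos: [571.0, -71.3, 48.1]
tool_rot: [-3.141, 0.004, -0.33]
force: [-4.3, 1.2, 4.1]
width: 0.1
gripper_force: 2.3
```

```bash
python3 -c "
from h import *
st()"
```

```text
t 23.98 tray xyz -9.9 86.24 48.11 yaw -0.33 F tray -4.4 -0.2 4.1
```

{"fn": "play_rows", "kwargs": {
  "deltas": [1,0,0,0,0,0,0,2.5,0,0,0,0,0,0,4,0,0,0,0,0,0,5.5,0,0,0,0,0,0,7,0,0,0,0,0,0,8,0,0,0,0,0,0,9,0,0,0,0,0,0,10,0,0,0,0,0,0,11,0,0,0,0,0,0,11.5,0,0,0,0,0,0]
}}

```text
clock: 25.22
eef_pos: [583.7, -75.9, 48.3]
tool_rot: [3.142, 0.0, -0.33]
force: [-2.1, 1.5, -0.5]
width: -0.1
gripper_force: 1.0
```

```bash
python3 -c "
from h import *
st()"
```

```text
t 25.23 tray xyz 3.56 85.97 48.31 yaw -0.33 F tray -2.5 0.8 -0.5
```

{"fn": "play_rows", "kwargs": {
  "deltas": [-14,0,0,0,0,0,0,-22,10,-4,0,0,0,0,-22,65,-4,0,0,0,0,-22,120,-4,0,0,0,0,-22,165,-4,0,0,0,0,-22,172,-2,0,0,0,0,-20,172,0,0,0,0,0,-18,172,0,0,0,0,0,-16,172,0,0,0,0,0,-14,172,0,0,0,0,0]
}}

```text
clock: 26.48
eef_pos: [515.4, -233.2, 48.3]
tool_rot: [-3.141, -0.0, -0.329]
force: [0.2, -0.2, -0.7]
width: 0.3
gripper_force: 0.0
```

{"fn": "play_rows", "kwargs": {
  "deltas": [1.5,0,0,0,0,0,0,3,0,0,0,0,0,0,4.5,0,0,0,0,0,0,6,0,0,0,0,0,0,7.5,0,0,0,0,0,0,9,0,0,0,0,0,0,10,0,0,0,0,0,0,11,0,0,0,0,0,0,12,0,0,0,0,0,0,13,0,0,0,0,0,0]
}}

```text
clock: 27.72
eef_pos: [526.0, -238.1, 48.2]
tool_rot: [-3.142, 0.002, -0.33]
force: [-4.2, 0.2, 2.2]
width: 0.4
gripper_force: 1.9
```

```bash
python3 -c "
from h import *
st()"
```

```text
t 27.73 tray xyz 1.5 -86.17 48.19 yaw -0.33 F tray -4.0 -1.2 2.2
```

{"fn": "play_rows", "kwargs": {
  "deltas": [0.7,0,0,0,0,0,0,1.4,0,0,0,0,0,0,2.1,0,0,0,0,0,0,2.6,0,0,0,0,0,0,3.1,0,0,0,0,0,0,3.6,0,0,0,0,0,0,4.1,0,0,0,0,0,0,4.5,0,0,0,0,0,0]
}}

```text
clock: 28.72
eef_pos: [528.3, -238.9, 48.2]
tool_rot: [-3.141, 0.006, -0.331]
force: [-9.2, 2.5, 7.6]
width: -0.1
gripper_force: 4.9
```

```bash
python3 -c "
from h import *
st()"
```

```text
t 28.73 tray xyz 3.99 -86.19 48.15 yaw -0.331 F tray -9.5 -0.6 7.6
```

{"fn": "play_rows", "kwargs": {
  "deltas": [-12,0,0,0,0,0,0,-18,-10,-4,0,0,0,0,-18,-65,-4,0,0,0,0,-18,-120,-4,0,0,0,0,-18,-165,-4,0,0,0,0,-18,-172,-2,0,0,0,0,-15,-172,0,0,0,0,0,-12,-172,0,0,0,0,0,-10,-172,0,0,0,0,0,-8,-172,0,0,0,0,0]
}}

```text
clock: 29.98
eef_pos: [579.6, -75.7, 48.4]
tool_rot: [3.141, -0.0, -0.332]
force: [0.7, -0.7, -0.9]
width: 0.2
gripper_force: 0.0
```

{"fn": "play_rows", "kwargs": {
  "deltas": [1.5,0,0,0,0,0,0,2.5,0,0,0,0,0,0,3.5,0,0,0,0,0,0,4.5,0,0,0,0,0,0,5.5,0,0,0,0,0,0,6.2,0,0,0,0,0,0,6.8,0,0,0,0,0,0,7.4,0,0,0,0,0,0,8,0,0,0,0,0,0]
}}

```text
clock: 31.1
eef_pos: [584.1, -76.0, 48.1]
tool_rot: [3.142, 0.006, -0.33]
force: [-7.9, 3.1, 7.8]
width: -0.3
gripper_force: 4.2
```

```bash
python3 -c "
from h import *
st()"
```

```text
t 31.1 tray xyz 4.0 86.07 48.13 yaw -0.33 F tray -8.5 0.4 7.8
```

{"fn": "play_rows", "kwargs": {
  "deltas": [0.5,0,0,0,0,0,0,1,0,0,0,0,0,0,1.5,0,0,0,0,0,0,1.5,0,0,0,0,0,0]
}}

```text
clock: 31.6
eef_pos: [584.2, -75.9, 48.0]
tool_rot: [3.142, 0.009, -0.33]
force: [-10.2, 3.8, 7.8]
width: -0.1
gripper_force: 5.2
```

```bash
python3 -c "
from h import *
st()"
```

```text
t 31.6 tray xyz 4.05 86.16 47.98 yaw -0.33 F tray -10.9 0.3 7.8
```

{"fn": "play_rows", "kwargs": {
  "deltas": [0.5,0,0,0,0,0,0,1,0,0,0,0,0,0,1.4,0,0,0,0,0,0,1.8,0,0,0,0,0,0,1.8,0,0,0,0,0,0]
}}

```text
clock: 32.22
eef_pos: [584.3, -75.9, 47.8]
tool_rot: [3.141, 0.012, -0.329]
force: [-12.4, 4.5, 10.6]
width: 0.3
gripper_force: 6.8
```

```bash
python3 -c "
from h import *
st()"
```

```text
t 32.23 tray xyz 4.09 86.17 47.84 yaw -0.329 F tray -13.2 0.2 10.6
```

{"fn": "play_rows", "kwargs": {
  "deltas": [0.5,0,0,0,0,0,0,1.2,0,0,0,0,0,0,1.2,0,0,0,0,0,0,1.2,0,0,0,0,0,0,1.2,0,0,0,0,0,0,1.2,0,0,0,0,0,0,1.2,0,0,0,0,0,0]
}}

```text
clock: 33.1
eef_pos: [584.3, -75.9, 47.8]
tool_rot: [3.141, 0.015, -0.329]
force: [-15.4, 5.1, 12.3]
width: 0.2
gripper_force: 7.9
```

```bash
python3 -c "
from h import *
st()"
```

```text
t 33.1 tray xyz 4.08 86.17 47.79 yaw -0.329 F tray -16.2 -0.2 12.3
```

Left peg held at 16 N for over half a second. Now the right peg.

{"fn": "play_rows", "kwargs": {
  "deltas": [-12,0,0,0,0,0,0,-22,10,-4,0,0,0,0,-22,65,-4,0,0,0,0,-22,120,-4,0,0,0,0,-22,165,-4,0,0,0,0,-22,172,-2,0,0,0,0,-19,172,0,0,0,0,0,-16,172,0,0,0,0,0,-14,172,0,0,0,0,0,-12,172,0,0,0,0,0]
}}

```text
clock: 34.35
eef_pos: [524.9, -236.4, 48.3]
tool_rot: [-3.141, -0.0, -0.329]
force: [-0.3, -0.2, -0.1]
width: 0.2
gripper_force: 0.0
```

{"fn": "play_rows", "kwargs": {
  "deltas": [1.5,0,0,0,0,0,0,2.5,0,0,0,0,0,0,3.5,0,0,0,0,0,0,4.5,0,0,0,0,0,0,5.5,0,0,0,0,0,0,6.5,0,0,0,0,0,0,7.2,0,0,0,0,0,0,7.9,0,0,0,0,0,0,8.5,0,0,0,0,0,0,9,0,0,0,0,0,0]
}}

```text
clock: 35.6
eef_pos: [528.4, -238.7, 48.0]
tool_rot: [-3.141, 0.009, -0.331]
force: [-10.4, 3.9, 8.5]
width: -0.0
gripper_force: 5.3
```

```bash
python3 -c "
from h import *
st()"
```

```text
t 35.6 tray xyz 3.98 -85.96 48.03 yaw -0.331 F tray -11.1 0.3 8.5
```

{"fn": "play_rows", "kwargs": {
  "deltas": [0.5,0,0,0,0,0,0,1,0,0,0,0,0,0,1.5,0,0,0,0,0,0,2,0,0,0,0,0,0,2.4,0,0,0,0,0,0,2.4,0,0,0,0,0,0,2.4,0,0,0,0,0,0]
}}

```text
clock: 36.48
eef_pos: [528.4, -238.7, 47.9]
tool_rot: [-3.14, 0.014, -0.331]
force: [-13.6, 5.8, 12.0]
width: 0.0
gripper_force: 7.2
```

```bash
python3 -c "
from h import *
st()"
```

```text
t 36.48 tray xyz 4.02 -85.94 47.9 yaw -0.331 F tray -14.7 1.1 12.0
```

{"fn": "play_rows", "kwargs": {
  "deltas": [0.5,0,0,0,0,0,0,0.6,0,0,0,0,0,0,0.6,0,0,0,0,0,0,0.6,0,0,0,0,0,0,0.6,0,0,0,0,0,0,0.6,0,0,0,0,0,0]
}}

```text
clock: 37.22
eef_pos: [528.4, -238.7, 47.9]
tool_rot: [-3.14, 0.015, -0.331]
force: [-14.3, 5.3, 13.2]
width: -0.5
gripper_force: 7.8
```

{"fn": "play_rows", "kwargs": {
  "deltas": [-8,0,0,0,0,0,0,-25,0,-2,0,0,0,0,-35,0,-30,0,0,0,0,-60,0,-70,0,0,0,0,-60,55,-110,0,0,0,0,-60,110,-120,0,0,0,0,-60,165,-120,0,0,0,0,-60,190,-120,0,0,0,0,-60,190,-120,0,0,0,0]
}}

```text
clock: 38.35
eef_pos: [416.4, -404.5, 168.5]
tool_rot: [3.139, -0.002, -0.335]
force: [0.1, 1.1, -0.3]
width: 0.1
gripper_force: 0.0
```

```bash
python3 - <<'E'
from h import *
st()
cs=get_image("side");im=get_image("top")
a=cv2.resize(cs[110:250,300:480],None,fx=4.2,fy=4.2,interpolation=3);cv2.imwrite("pics/s5.png",a[:,:,::-1])
E
```

```text
t 38.35 tray xyz -48.28 -279.12 168.5 yaw -0.335 F tray -0.3 1.1 -0.3
```

View pics/s5.png

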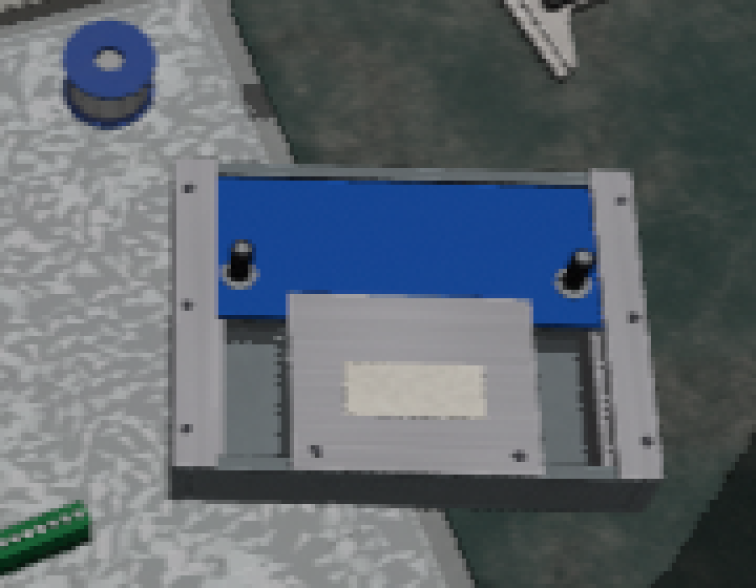

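The cover sits square against the far wall, with the peg tips at (242,245) and (582,257). The arm is clear, so I'm handing in.

```bash
python3 -c "
from cell import *
print(finish_job())"
```

```text
the job is handed in; nothing more can be done
None
```

The small green block is in the pocket, the cover is home at both ends, both pegs were pressed at 15–16 N for about half a second each, and the job was handed in at about 38 s; no verdict was returned.

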